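Press a rack-rail pin home with the bench locking pliers

TASK

In the blue bench-mounted locking pliers, slide the pine bottle-rack rail along its bed until it sits fully home against the yellow stop, squeeze the red handle down over centre so that the pliers lock by themselves and press the brass pin fully home, and let go. Then flick the yellow release lever down so that the jaw springs wide open, and leave the rail home against the stop with its pin pressed in. Work by feel and gently: do not ram the stop, do not lean on the handle or the lever once they are down, and leave the other things on the bench where they are.

Things in the scene. Friction and masses are not known exactly. Their poses are not given: they have to be found in the camera images.
- press: Locking pliers on a blue base 12 mm thick, bolted down. Origin: on the table, below the centre of the jaw's round pad. x runs along the rail's bed (top of the base, z = 12 mm) to the yellow stop, whose face is at x = +25 mm; z up; handles reach out along -y. Cheeks at y = -25 to -93, x within 20 mm, up to z = 128 mm. Over 26 N from the fingers on any part is too rough.
- stop: Yellow stop on the bed, 36 mm wide, 28 high; origin: foot of the face that the rail meets; axes as the pliers'. Over 30 N of the rail on it is ramming. Before it two guides, 27 mm apart, 14 mm high, run from x = -60 to +20 mm of the pliers' frame; behind them (x = -195 to -60) the bed is a bare strip 62 mm wide.
- rail: Loose pine rail in the bed, 0.12 kg, 150 long (x) x 24 (y) x 34 mm high, a 15 mm deep bottle hollow on top from x = -20 to +30 mm. Origin: centre of the underside. Its +x end is between the guides, 30 to 55 mm short of the stop. Home = that end touches the stop (within 1.5 mm): origin at x = -50 mm of the pliers' frame, pin under the pad.
- rail_center (a point): Centre of the rail, 17 mm above its underside.
- rail_tail (a point): Middle of the rail's plain full-height tail block (55 mm long): 25 mm from the end face that looks away from the stop, 17 mm above the bed. The tail can be gripped across its 24 mm, or its end face pushed; either way it slides with about 1 N.
- pin_top (a point): Top centre of the brass pin's round head (20 mm across, 4 mm thick), on the rail's middle line, 125 mm from its tail end face. It is up to 10 mm above the rail before pressing and 4 mm when home.
- pin (a joint): How far (m) the brass pin is pressed into the rail: starts at 0 to 0.0015; 0.006 = fully home, head on the wood. It takes about 32 N on the pin; the pliers multiply the hand's force.
- handle (a joint): Angle of the red upper handle, rad: 0 = open (held by a spring, sloping up 0.61 rad), grows as squeezed down; level at 0.61. Axis along the pliers' x at about y = -35, z = 116 mm. Onto a pin it takes up to about 14 N at handle_pad, goes light, snaps over centre and stays locked hard on its stop. The adjusting screw is set anew each time: it locks anywhere from 0.52 to 0.70. With no pin it springs back.
- handle_pad (a point): Point to press: top of the red handle (22 mm wide, 13 thick, red part 84 long), on its middle line, 115 mm from the pivot, 15 mm from its free end; moves with the handle. Locked, it is at about y = -150, z = 112 to 133 mm of the pliers' frame, stiff to push on.
- lever (a joint): Angle of the yellow release lever, rad: 0 = at rest (level), grows as its tab is pressed down, 0.38 = end stop. With the pliers locked, about 0.05 to 0.33 (under 12 N) lifts the handle back over centre; handle and jaw then spring open. A spring returns the lever when let go.
- lever_tab (a point): Point to press: top of the yellow tab (20 mm wide, 46 long), 72 mm outside its pivot, beyond the end of the red handle; at rest at y = -212, z = 98.5 mm of the pliers' frame; about 26 mm of downward travel to the end stop. Its axes are the lever's.
- spare_rail: A spare pine rail, 150 mm long, lying on the bench; leave alone.
- wine: A standing green wine bottle, 290 mm tall, 74 mm across; leave alone.
- can_a: A drink can, 115 mm tall; leave alone.
- can_b: A drink can, 115 mm tall; leave alone.
- glue: A white glue bottle, 130 mm tall; leave alone.
- mallet: A hammer lying on the bench; leave alone.
- pin_tray: A grey tray of spare pins, 100 x 140 x 30 mm; leave alone.
Not all that is in view belongs to the job. What is shaped like the rail but pink or turquoise is not meant.

How it is judged:
On the way, in this order (a step that is already met when the one before it is completed fails the run):
1. the rail is fully home against the stop (within 1.5 mm), its pin still standing up (x of pin_top in the frame of press between -0.0015 and 0.003 m and y of pin_top in the frame of press between -0.004 and 0.004 m and z of rail_center in the frame of press below 0.032 m and value of joint pin below 0.003 m), for 0.2 s.
2. the pliers are locked by themselves: handle down past centre with nothing pressing it, rail home, pin fully in (x of pin_top in the frame of press between -0.0025 and 0.003 m and y of pin_top in the frame of press between -0.004 and 0.004 m and z of rail_center in the frame of press below 0.032 m and value of joint handle above 0.5 rad and value of joint pin above 0.0045 m and contact force between the fingers and press below 0.5 N), for 0.3 s.
3. the release lever is pressed down (value of joint lever above 0.03 rad), for 0.02 s.
At the end, for the whole second after the job is handed in: The rail lies in its bed at rest, home against the stop (pin within 3 mm of the pad's axis along the bed and 4 mm across), the pin is pressed in to within 1.5 mm of fully home, the handle and jaw are sprung open (handle below 0.06 rad) and the release lever is back at rest (below 0.06 rad) (x of pin_top in the frame of press between -0.003 and 0.003 m and y of pin_top in the frame of press between -0.004 and 0.004 m and z of rail_center in the frame of press below 0.032 m and value of joint pin above 0.0045 m and value of joint each of handle, lever below 0.06 rad and linear speed of rail below 0.02 m/s); the robot touches nothing.
It fails at once if the rail rams the stop with over 30 N (contact force between rail and stop above 30 N).
It fails at once if the fingers push the pliers, their handle or lever with over 26 N (contact force between the fingers and press above 26 N).
It fails at once if another thing on the bench is moved by over 20 mm (distance of any of spare_rail, wine, can_a, can_b, glue, mallet, pin_tray from where it was at the start of the episode above 0.02 m).
It also fails if it takes over 64 s, if anything falls off the work surface, if the arm or the gripper's body presses on something with over 40 N, if the wrist force passes 120 N, or if a joint passes its speed limit or range.

ROBOT

A 6-joint arm with a two-finger parallel gripper is mounted at the origin on the work surface. World frame = base frame: x ahead of the robot, y to its left, z up, the work surface at z = 0. Lengths are in m, angles in rad, forces in N, time in s.
With the tool pointing down it reaches from about 0.425 to 0.95 m from the base axis. Payload 3.5 kg.
Tool frame: the origin (TCP) lies on the centre line of the jaws, within the pads' length; the fingertips stand 14 mm ahead of it and the grasp point (between the pads) lies 5 mm behind it (tips_ahead is the distance from the TCP to the fingertips, in m); y points along the fingers, z is the direction in which the jaws open and shut, and the axes are right-handed (so a half turn about y gives the same grasp; the last joint's range is limited). The gripper opens to 85 mm and grips with 20 to 120 N. Pads are 22 mm wide; open, the fingers measure 114 mm over their backs; the gripper's body (76 mm by 85 mm) begins 54 mm behind the grasp point. The pads swing forward as they close: fully open they stand 13 mm farther back than shut.
Start: joints at [0.971, 0.286, 1.577, -0, 1.279, -0.15], TCP at [0.293, 0.608, 0.245] pointing down, gripper open.
Joint ranges: [-2.77, 2.77], [-0.9, 2.22], [0.21, 2.48], [-1.53, 4.67], [0.24, 2.81], [-2.84, 2.84]. Speed limits (rad/s): [2.79, 2.79, 3.14, 3.14, 3.14, 3.14].

INTERFACE

Orientations are given as a unit quaternion [x, y, z, w].
In Python, from plant import get_state, read_camera, sign_off, tips_ahead gives the robot as it stands.
- The arm moves only by the tool send_rows, never from a script. Its argument "plan" is a list of rows, each a list of 2 entries, a list of its own where there are three numbers: the shift along the tool's x, y, z in units of 12 cm (1.0 is 12 cm), then the turn, a rotation vector about the tool's x, y, z in units of 360 degrees (1.0 is 360 degrees). In form: [[[tx, ty, tz], [rx, ry, rz]], ...]. A call has 1 to 12 rows; each row shifts and turns the commanded pose from where the row before left it, along the tool's axes as they then stand; what a row does not reach is not made up. A row lasts 1/10 s, in which the tool goes at most 50 mm and 8.59 degrees, less where a joint would pass 70% of its speed; a pose out of reach is approached as far as the arm can. A call with a number of a shift or a turn outside -1 to 1 is refused whole. A call with a gripper value outside its range is refused whole. "gripper" is the closure, from 0 (fully open) to 1 (shut), set as the call begins (left out, the last holds). The fingers move at their own pace and stop on an object; "grip_force" is the grip in N (left out, the last holds). Time passes only in rows, so rows that do not move let the fingers close. It gives the time, the measured TCP pose, the force and the opening at its end, in the units of the state.
- get_state(): the state, without advancing time (a new reading comes with each control period).
- read_camera(name): name is "scene" or "top" or "wrist"; returns a dict with "img" (480x640x3 uint8, blue, green, red), "fx", "fy", "cx", "cy" (pixels), "D" ([k1, k2, p1, p2, k3] as OpenCV has them; the pictures are not rectified), "world_from_camera" (4x4, takes a point from camera to world coordinates); the wrist camera has in their place "mount" (4x4, takes a point from camera to tool coordinates, whose origin is the TCP and whose axes are the tool frame's). Camera axes: x right, y down, z forward; pixel columns grow to the right and rows downward; lengths in m; the calibration is good to about 2 mm. A picture is of the moment at which its call begins: read the wrist's pose just before it. There is no depth.
- sign_off(): hands the job in, once; it reports no verdict.
The state is a dict: "time": time; "qpos": joint angles; "dq": joint speeds; "joint_efforts": joint torques, N m; "eef_pos": TCP position; "tcp_rot": TCP orientation; "contact_force": force on the tool from outside, world axes, zero at the start; "wrist_torque": the same for the moment, N m; "opening": opening from 0.0 (shut) to 1.0 (fully open).
Only numpy, scipy, OpenCV 4.12 (cv2) and the standard library are available. Lean on these libraries where they do the work, as an engineer would, in place of code of your own. Each camera call takes 0.05 s, during which the arm holds its last target. There are 200 camera calls.

## Working session

There is one attempt and no reset: what is moved stays moved. The work goes in short steps, Python scripts to look and compute and a tool call to move; the robot and the scene stay as the last step left them, time stands still between calls to the robot, and variables do not carry over. Pictures are saved under pics/ and viewed, about 8 in all and at most 12, crops included, and the job is handed in when it is done.

Besides the shell and the picture viewer there is one more tool, called after ">>>" as name(argument=value, ...) on one line, values as JSON. send_rows: Moves the arm, as the interface text tells. Its arguments: {"type":"object","properties":{"plan":{"type":"array"},"gripper":{"type":"number"},"grip_force":{"type":"number"}},"required":["plan"]}

```bash
ls; mkdir -p pics
python3 - <<'E'
from plant import *
import cv2,numpy as np,json
s=get_state();print(s);print(tips_ahead)
for n in("scene","top"):
    c=read_camera(n);cv2.imwrite(f"pics/{n}0.png",c.pop("img"));print(n,c)
E
```

```text
pics
{'time': 0.0, 'qpos': array([ 9.70981662e-01,  2.87171935e-01,  1.57816114e+00, -1.79678885e-05,
        1.27858469e+00, -1.50000919e-01]), 'dq': array([-0.00103236, -0.00076702,  0.00065369, -0.00264493,  0.00273746,
       -0.00030444]), 'joint_efforts': array([-1.86249326e-04, -4.05972254e+01, -2.92633277e+01, -6.81749748e-05,
        5.66146089e-03, -1.97176411e-05]), 'eef_pos': array([0.29311513, 0.60735403, 0.24395154]), 'tcp_rot': array([ 0.69006534, -0.1579893 ,  0.15739857, -0.68853098]), 'contact_force': array([-0.25912724,  0.56999622, -0.41208396]), 'wrist_torque': array([ 0.02683068, -0.00904395,  0.00161184]), 'opening': 0.9982623052361712}
0.014
scene {'fx': 622.2095150625413, 'fy': 622.2095150625413, 'cx': 318.85288970034713, 'cy': 244.92210502041587, 'D': array([-0.17982135,  0.        ,  0.        ,  0.        ,  0.        ]), 'world_from_camera': array([[ 0.78967051,  0.45011683, -0.41691165,  1.12946277],
       [ 0.61348135, -0.58795306,  0.52721137, -0.78954294],
       [-0.00781776, -0.6720908 , -0.74042747,  1.17132938],
       [ 0.        ,  0.        ,  0.        ,  1.        ]])}
top {'fx': 544.3162457716946, 'fy': 544.3162457716946, 'cx': 314.34681471066784, 'cy': 244.12272352825937, 'D': array([-0.15266441,  0.        ,  0.        ,  0.        ,  0.        ]), 'world_from_camera': array([[-1.59830865e-02, -9.83171277e-01,  1.81985661e-01,
         3.37663418e-01],
       [-9.99872137e-01,  1.58071080e-02, -2.41748886e-03,
        -4.58495238e-02],
       [-4.99861393e-04, -1.82001031e-01, -9.83298213e-01,
         1.41377270e+00],
       [ 0.00000000e+00,  0.00000000e+00,  0.00000000e+00,
         1.00000000e+00]])}
```

View pics/scene0.png

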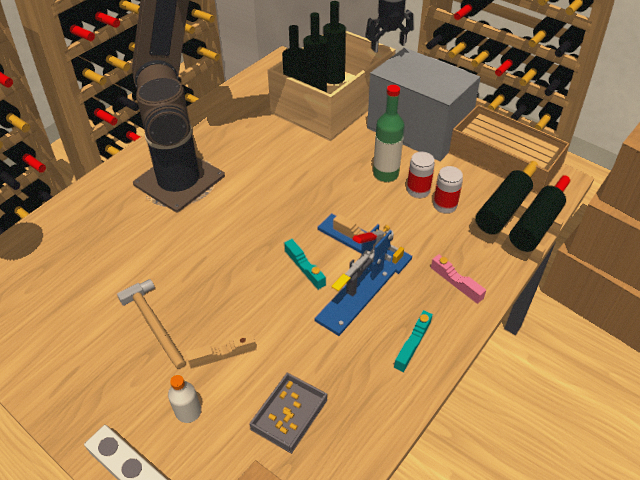

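View pics/top0.png

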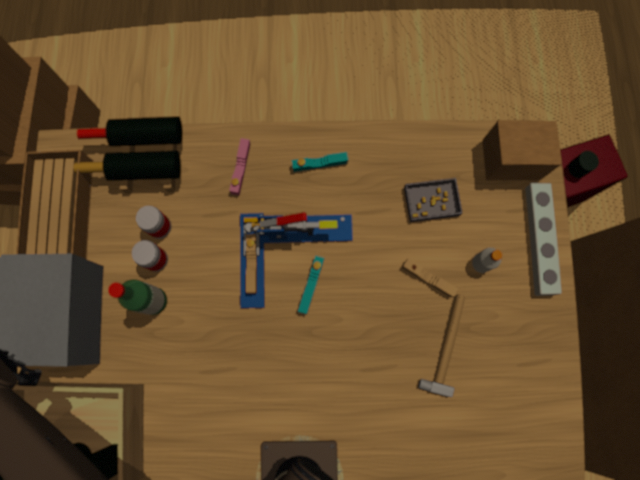

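The top view shows the press base at about (240–352, 213–242), with the bed strip running down to (252, 305) and the handles toward +u. In the scene view the press is at about (320–410, 215–330). I'll enlarge both.

Run:
```python
import cv2
a=cv2.imread("pics/top0.png")[200:315,230:362];cv2.imwrite("pics/topc.png",cv2.resize(a,None,fx=5,fy=5,interpolation=cv2.INTER_CUBIC))
a=cv2.imread("pics/scene0.png")[208:338,308:418];cv2.imwrite("pics/scenec.png",cv2.resize(a,None,fx=4.5,fy=4.5,interpolation=cv2.INTER_CUBIC))
from plant import read_camera
c=read_camera("wrist");c.pop("img");print(c)
```

```text
{'fx': 359.6107281650437, 'fy': 359.6107281650437, 'cx': 322.0895649794823, 'cy': 238.72391598416388, 'D': array([-0.04819388,  0.        ,  0.        ,  0.        ,  0.        ]), 'mount': array([[-1.14139503e-03,  9.52330326e-01,  3.05066626e-01,
        -7.92355624e-02],
       [-8.11909416e-05, -3.05066912e-01,  9.52330915e-01,
        -1.28413054e-01],
       [ 9.99999345e-01,  1.06221712e-03,  4.25522453e-04,
        -1.88818071e-05],
       [ 0.00000000e+00,  0.00000000e+00,  0.00000000e+00,
         1.00000000e+00]])}
```

View pics/topc.png

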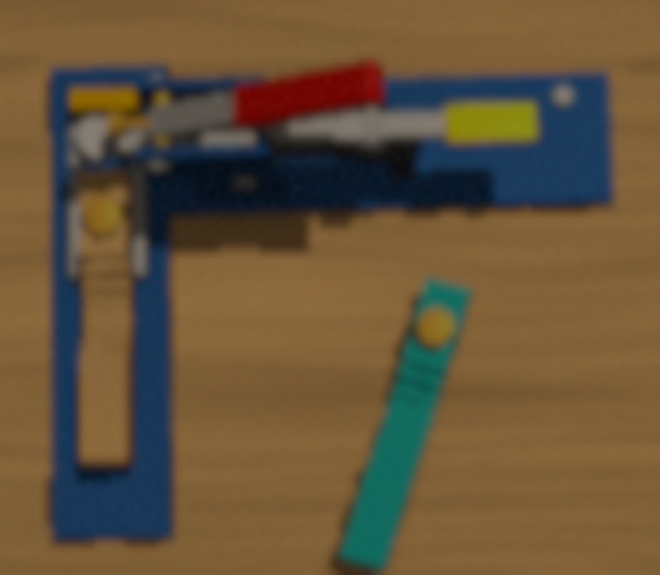

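View pics/scenec.png

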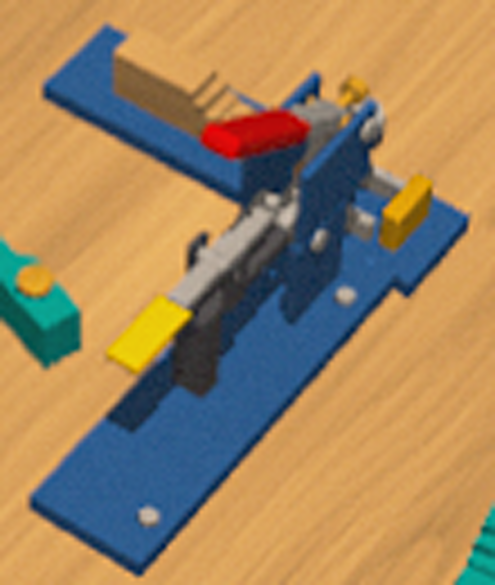

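The crops show, in topc pixels: bed near corners (52,540) and (172,540), base tip corners (612,205) and (608,73), pin head (101,215), rail tail edge (78–132, 467), lever tab (447–538, 102–142) and red handle end (380, 62–100). In scenec pixels: tab corners (105,350), (143,372), (188,318), (150,297), and base corners (30,503), (138,575).

```bash
cat > h.py <<'E'
import numpy as np,cv2
from scipy.spatial.transform import Rotation as R
CAM={"scene":(622.2095,318.85289,244.9221,-.17982135,np.array([[ 0.78967051,0.45011683,-0.41691165,1.12946277],[0.61348135,-0.58795306,0.52721137,-0.78954294],[-0.00781776,-0.6720908,-0.74042747,1.17132938]])),
"top":(544.31625,314.346815,244.1227235,-.15266441,np.array([[-1.59830865e-02,-9.83171277e-01,1.81985661e-01,3.37663418e-01],[-9.99872137e-01,1.58071080e-02,-2.41748886e-03,-4.58495238e-02],[-4.99861393e-04,-1.82001031e-01,-9.83298213e-01,1.41377270e+00]]))}
def ray(cam,uv):
    f,cx,cy,k,T=CAM[cam] if isinstance(cam,str) else cam
    K=np.array([[f,0,cx],[0,f,cy],[0,0,1]])
    p=cv2.undistortPoints(np.array([[uv]],float),K,np.array([k,0,0,0,0.]))[0,0]
    d=T[:3,:3]@[p[0],p[1],1];return T[:3,3],d/np.linalg.norm(d)
def atz(cam,uv,z):
    o,d=ray(cam,uv);return o+d*(z-o[2])/d[2]
def tri(*obs):
    A=np.zeros((3,3));b=np.zeros(3);rs=[ray(*o) for o in obs]
    for o,d in rs:
        P=np.eye(3)-np.outer(d,d);A+=P;b+=P@o
    x=np.linalg.solve(A,b);return x,[np.linalg.norm(np.cross(x-o,d)) for o,d in rs]
def wristcam(s):
    M=np.array([[-1.14139503e-03,9.52330326e-01,3.05066626e-01,-7.92355624e-02],[-8.11909416e-05,-3.05066912e-01,9.52330915e-01,-1.28413054e-01],[9.99999345e-01,1.06221712e-03,4.25522453e-04,-1.88818071e-05],[0,0,0,1]])
    T=np.eye(4);T[:3,:3]=R.from_quat(s["tcp_rot"]).as_matrix();T[:3,3]=s["eef_pos"]
    return (359.61073,322.089565,238.723916,-.04819388,T@M)
E
python3 - <<'E'
from h import *
np.set_printoptions(precision=4,suppress=True)
t=lambda x,y:((x+.5)/5-.5+230,(y+.5)/5-.5+200)
s=lambda x,y:((x+.5)/4.5-.5+308,(y+.5)/4.5-.5+208)
for n,p,z in[("bedL",(52,540),.012),("bedR",(172,540),.012),("farL",(50,68),.012),("tipN",(612,205),.012),("tipF",(608,73),.012),("pin",(101,215),.055),("tailL",(78,467),.046),("tailR",(132,467),.046),("stopL",(68,88),.04),("stopR",(138,88),.04)]:
    print(n,atz("top",t(*p),z))
print("tab", tri(("top",t(493,122)),("scene",s(146.5,334))))
print("tabtip", tri(("top",t(538,122)),("scene",s(124,361))))
print("tabin", tri(("top",t(447,122)),("scene",s(169,307.5))))
print("tip N",tri(("top",t(612,205)),("scene",s(30,503))),"tipF",tri(("top",t(608,73)),("scene",s(138,575))))
print("handle end",tri(("top",t(378,80)),("scene",s(220,140))))
print("stop R top corner",tri(("top",t(138,88)),("scene",s(430,180))))
E
```

```text
bedL [0.4339 0.1449 0.012 ]
bedR [0.4331 0.0829 0.012 ]
farL [0.6838 0.1479 0.012 ]
tipN [ 0.6049 -0.1482  0.012 ]
tipF [ 0.6761 -0.1482  0.012 ]
pin [0.5957 0.115  0.055 ]
tailL [0.4682 0.1272 0.046 ]
tailR [0.4679 0.0999 0.046 ]
stopL [0.666  0.1345 0.04  ]
stopR [0.6654 0.098  0.04  ]
tab (array([ 0.6309, -0.0843,  0.0992]), [np.float64(0.00021968641788125341), np.float64(0.00021968641788146361)])
tabtip (array([ 0.6314, -0.1057,  0.0993]), [np.float64(0.0010972767281546866), np.float64(0.0010972767281546623)])
tabin (array([ 0.6303, -0.0625,  0.0987]), [np.float64(0.0016217282176305358), np.float64(0.0016217282176304959)])
tip N (array([ 0.6062, -0.1484,  0.0066]), [np.float64(0.00033450029209996574), np.float64(0.0003345002920997297)]) tipF (array([ 0.6768, -0.1492,  0.0066]), [np.float64(0.0009243576548454829), np.float64(0.0009243576548454599)])
handle end (array([ 0.6311, -0.0288,  0.1918]), [np.float64(7.3838103134253825e-06), np.float64(7.3838103133312805e-06)])
stop R top corner (array([0.667 , 0.1024, 0.0682]), [np.float64(0.01078876712752101), np.float64(0.010788767127521094)])
```

Run:
```python
from h import *
from plant import get_state
np.set_printoptions(precision=4,suppress=True)
s=get_state();M=R.from_quat(s["tcp_rot"]).as_matrix();print(M)
print("wine",atz("scene",(387,176),0),atz("top",(155,303),0),"cans",atz("scene",(420,193),0),atz("scene",(447,208),0))
# target: tool y down, tool z = +-world y(press y), press yaw .012
th=.012;c,sn=np.cos(th),np.sin(th)
for sg in(1,-1):
    z=sg*np.array([-sn,c,0]);y=np.array([0,0,-1.]);x=np.cross(y,z)
    G=np.stack([x,y,z],1);print(sg,"tool x",x,(R.from_matrix(M.T@G)).as_rotvec()/2/np.pi*1)
    print("shift per tool axes /.12 for (.493,.114,.40):",M.T@(np.array([.493,.114,.4])-s["eef_pos"])/.12)
```

```text
[[ 0.9005 -0.0011  0.4348]
 [-0.4348 -0.0015  0.9005]
 [-0.0003 -1.     -0.0018]]
wine [0.4614 0.3705 0.    ] [0.4486 0.3721 0.    ] cans [0.573  0.3675 0.    ] [0.6624 0.3617 0.    ]
1 tool x [0.9999 0.012  0.    ] [ 0.0003 -0.0735 -0.0001]
shift per tool axes /.12 for (.493,.114,.40): [ 3.2872 -1.2937 -2.9815]
-1 tool x [-0.9999 -0.012  -0.    ] [0.0002 0.4265 0.0004]
shift per tool axes /.12 for (.493,.114,.40): [ 3.2872 -1.2937 -2.9815]
```

>>> send_rows(plan=[[[0, -0.33, 0], [0, -0.0184, 0]], [[0, -0.33, 0], [0, -0.0184, 0]], [[0, -0.33, 0], [0, -0.0184, 0]], [[0, -0.33, 0], [0, -0.0184, 0]]], gripper=0.3, grip_force=20)

```text
time: 0.55
eef_pos: [0.2933, 0.6076, 0.4047]
tcp_rot: [0.707, 0.006, -0.006, -0.707]
contact_force: [0.2, 0.1, 0.6]
opening: 0.703
```

>>> send_rows(plan=[[[0.16, 0, -0.38], [0, 0, 0]], [[0.16, 0, -0.38], [0, 0, 0]], [[0.16, 0, -0.38], [0, 0, 0]], [[0.16, 0, -0.38], [0, 0, 0]], [[0.16, 0, -0.38], [0, 0, 0]], [[0.16, 0, -0.38], [0, 0, 0]], [[0.16, 0, -0.38], [0, 0, 0]], [[0.16, 0, -0.38], [0, 0, 0]], [[0.16, 0, -0.38], [0, 0, 0]], [[0.16, 0, -0.38], [0, 0, 0]], [[0.06, 0, -0.3], [0, 0, 0]], [[0, 0, 0], [0, 0, 0]]])

```text
time: 1.75
eef_pos: [0.4996, 0.1147, 0.403]
tcp_rot: [0.708, 0.002, -0.003, -0.707]
contact_force: [0.8, 0.4, 0.3]
opening: 0.701
```

>>> send_rows(plan=[[[-0.02, 0.34, 0], [0, 0, 0]], [[-0.02, 0.34, 0], [0, 0, 0]], [[0, 0.34, 0], [0, 0, 0]], [[0, 0.34, 0], [0, 0, 0]], [[0, 0.34, 0], [0, 0, 0]], [[0, 0, 0], [0, 0, 0]], [[0, 0, 0], [0, 0, 0]]])

```text
time: 2.45
eef_pos: [0.4938, 0.119, 0.1999]
tcp_rot: [-0.707, -0.004, 0.005, 0.707]
contact_force: [0.7, -0.2, 0.7]
opening: 0.7
```

Run:
```python
from plant import *;import cv2,numpy as np
s=get_state();c=read_camera("wrist");cv2.imwrite("pics/w1.png",c["img"]);np.savez("w1.npz",**s);print(s["eef_pos"],s["tcp_rot"],s["contact_force"])
```

```text
[0.49378341 0.1190489  0.19993525] [-0.70701718 -0.00433502  0.00519186  0.70716402] [ 0.6678796  -0.24904345  0.73427913]
```

View pics/w1.png

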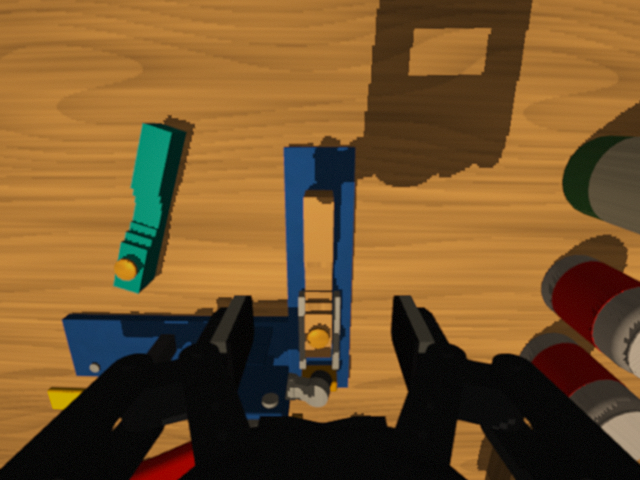

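The wrist view shows the bed end corners at (285,147) and (355,147), the rail tail's top edge at (304–334, 191) and the pin head at (317,337).

Run:
```python
from h import *
np.set_printoptions(precision=4,suppress=True)
s=dict(np.load("w1.npz"));W=wristcam(s);t=lambda x,y:((x+.5)/5-.5+230,(y+.5)/5-.5+200)
for n,p,z in[("bedL",(355,147),.012),("bedR",(285,147),.012),("tailL",(334,191),.046),("tailR",(304,191),.046),("pin",(317,337),.055),("bedR far",(290,300),.012)]:print(n,atz(W,p,z))
for n,a,b in[("pin",(101,215),(317,337)),("tailL",(78,467),(334,191)),("tailR",(132,467),(304,191))]:print(n,tri(("top",t(*a)),(W,b)))
```

```text
bedL [0.4327 0.1465 0.012 ]
bedR [0.4336 0.0865 0.012 ]
tailL [0.465  0.1282 0.046 ]
tailR [0.4654 0.1044 0.046 ]
pin [0.5925 0.1161 0.055 ]
bedR far [0.579 0.089 0.012]
pin (array([0.5971, 0.116 , 0.0479]), [np.float64(0.00011705288967001498), np.float64(0.00011705288967004335)])
tailL (array([0.4698, 0.1296, 0.0227]), [np.float64(0.0008473592401448191), np.float64(0.0008473592401448583)])
tailR (array([0.4707, 0.103 , 0.0164]), [np.float64(8.306261497044011e-06), np.float64(8.30626149713673e-06)])
```

>>> send_rows(plan=[[[0, 0.3, -0.015], [0, 0, 0]], [[0, 0.3, -0.015], [0, 0, 0]], [[0, 0.3, 0], [0, 0, 0]], [[0, 0.25, 0], [0, 0, 0]], [[0, 0.12, 0], [0, 0, 0]], [[0, 0.1, 0], [0, 0, 0]], [[0, 0, 0], [0, 0, 0]]])

```text
time: 3.2
eef_pos: [0.4948, 0.1149, 0.0357]
tcp_rot: [-0.707, -0.005, 0.004, 0.707]
contact_force: [-0.8, -1.1, 1.3]
opening: 0.701
```

>>> send_rows(plan=[[[0, 0, 0], [0, 0, 0]], [[0, 0, 0], [0, 0, 0]], [[0, 0, 0], [0, 0, 0]], [[0, 0, 0], [0, 0, 0]], [[0, 0, 0], [0, 0, 0]], [[0, 0, 0], [0, 0, 0]]], gripper=1, grip_force=20)

```text
time: 3.8
eef_pos: [0.4954, 0.1148, 0.0369]
tcp_rot: [-0.707, -0.005, 0.003, 0.707]
contact_force: [-1.2, 0.2, 5.9]
opening: 0.273
```

>>> send_rows(plan=[[[0.05, -0.01, 0], [0, 0, 0]], [[0.05, 0, 0], [0, 0, 0]], [[0.05, 0, 0], [0, 0, 0]], [[0.05, 0, 0], [0, 0, 0]], [[0, 0, 0], [0, 0, 0]]])

```text
time: 4.3
eef_pos: [0.5196, 0.115, 0.037]
tcp_rot: [-0.707, -0.005, 0.004, 0.707]
contact_force: [1.4, -0.6, 3.8]
opening: 0.278
```

>>> send_rows(plan=[[[0.012, 0, 0], [0, 0, 0]], [[0.012, 0, 0], [0, 0, 0]], [[0.012, 0, 0], [0, 0, 0]], [[0.012, 0, 0], [0, 0, 0]], [[0, 0, 0], [0, 0, 0]]])

```text
time: 4.8
eef_pos: [0.5236, 0.1152, 0.037]
tcp_rot: [0.707, 0.004, -0.005, -0.707]
contact_force: [-3.3, -0.7, 6.9]
opening: 0.275
```

>>> send_rows(plan=[[[0.008, 0, 0], [0, 0, 0]], [[0.008, 0, 0], [0, 0, 0]], [[0, 0, 0], [0, 0, 0]]])

```text
time: 5.1
eef_pos: [0.5254, 0.1152, 0.0369]
tcp_rot: [-0.707, -0.004, 0.005, 0.707]
contact_force: [-3.2, 0.5, 7.8]
opening: 0.271
```

>>> send_rows(plan=[[[0.008, 0, 0], [0, 0, 0]], [[0.008, 0, 0], [0, 0, 0]], [[0, 0, 0], [0, 0, 0]]])

```text
time: 5.4
eef_pos: [0.5273, 0.1153, 0.037]
tcp_rot: [0.707, 0.004, -0.005, -0.707]
contact_force: [-3.2, 0.2, 6.6]
opening: 0.277
```

>>> send_rows(plan=[[[0.008, 0, 0], [0, 0, 0]], [[0, 0, 0], [0, 0, 0]]])

```text
time: 5.6
eef_pos: [0.5283, 0.1153, 0.037]
tcp_rot: [0.707, 0.004, -0.005, -0.707]
contact_force: [-3.7, -0.1, 6.5]
opening: 0.278
```

>>> send_rows(plan=[[[0.008, 0, 0], [0, 0, 0]], [[0, 0, 0], [0, 0, 0]]])

```text
time: 5.8
eef_pos: [0.5286, 0.1153, 0.0369]
tcp_rot: [0.707, 0.003, -0.006, -0.707]
contact_force: [-5.3, 0.2, 9.1]
opening: 0.277
```

>>> send_rows(plan=[[[0.008, 0, 0], [0, 0, 0]], [[0, 0, 0], [0, 0, 0]]])

```text
time: 6.0
eef_pos: [0.5286, 0.1153, 0.0369]
tcp_rot: [0.707, 0.002, -0.007, -0.707]
contact_force: [-7.6, 0.2, 11.2]
opening: 0.275
```

>>> send_rows(plan=[[[-0.008, 0, 0], [0, 0, 0]], [[0, 0, 0], [0, 0, 0]]])

```text
time: 6.2
eef_pos: [0.5286, 0.1153, 0.0369]
tcp_rot: [0.707, 0.004, -0.006, -0.707]
contact_force: [-5.2, -0.5, 8.5]
opening: 0.28
```

>>> send_rows(plan=[[[0, 0, 0], [0, 0, 0]], [[0, 0, 0], [0, 0, 0]], [[0, 0, 0], [0, 0, 0]], [[0, 0, 0], [0, 0, 0]]], gripper=0.4)

```text
time: 6.6
eef_pos: [0.5295, 0.1152, 0.0362]
tcp_rot: [0.707, 0.004, -0.005, -0.707]
contact_force: [-0.1, -0.2, -0.3]
opening: 0.601
```

>>> send_rows(plan=[[[-0.1, -0.35, 0], [0, 0, 0]], [[-0.2, -0.35, 0], [0, 0, 0]], [[0, -0.35, 0], [0, 0, 0]], [[0, -0.35, 0], [0, 0, 0]], [[0, 0, 0], [0, 0, 0]], [[0, 0, 0], [0, 0, 0]]])

```text
time: 7.2
eef_pos: [0.4943, 0.1148, 0.2058]
tcp_rot: [-0.707, -0.006, 0.003, 0.707]
contact_force: [0.5, 0.6, -0.9]
opening: 0.6
```

Run:
```python
from plant import *;import cv2,numpy as np
s=get_state();c=read_camera("wrist");np.savez("w2.npz",**s);print(s["eef_pos"],s["contact_force"])
a=c["img"][100:460,40:520];t=read_camera("top")["img"][200:300,230:362]
cv2.imwrite("pics/top2.png",t)
o=np.zeros((600,800,3),np.uint8);o[:360,:480]=a;t=cv2.resize(t[:,:66],None,fx=4.8,fy=4.8,interpolation=cv2.INTER_CUBIC);o[:480,483:483+t.shape[1]]=t;cv2.imwrite("pics/w2.png",o)
```

```text
[0.49427049 0.11475962 0.20584444] [ 0.4955582   0.61295737 -0.90727773]
```

View pics/w2.png

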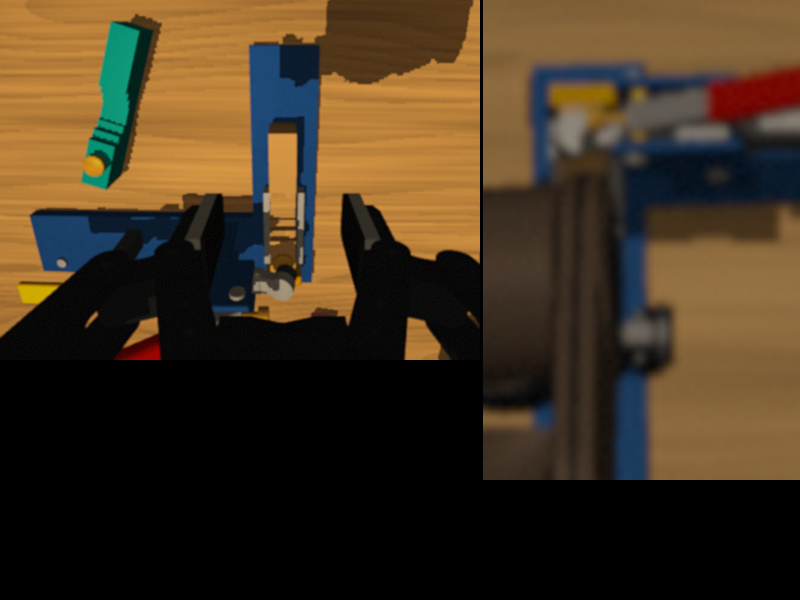

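The rail's tail edge is now at wrist pixel (309–338, 224) and the bed end at (289–360, 144). I'll check the distance between them.

Run:
```python
from h import *
np.set_printoptions(precision=4,suppress=True)
W=wristcam(dict(np.load("w2.npz")))
for n,p,z in[("bedL",(360,144),.012),("bedR",(289,144),.012),("tailL",(338,224),.046),("tailR",(309,224),.046)]:print(n,atz(W,p,z))
```

```text
bedL [0.4318 0.147  0.012 ]
bedR [0.4326 0.0852 0.012 ]
tailL [0.4948 0.1281 0.046 ]
tailR [0.4952 0.104  0.046 ]
```

Run:
```python
from h import *
np.set_printoptions(precision=4,suppress=True)
for f,v,b,u in(("w1.npz",190.5,147,304),("w2.npz",223,144,309)):
    W=wristcam(dict(np.load(f)));print(atz(W,(u,v),.012)[0]-atz(W,(u,b),.012)[0])
import cv2
from plant import read_camera
im=read_camera("wrist")["img"];cv2.imwrite("pics/wz.png",cv2.resize(im[130:400,230:400],None,fx=2.2,fy=2.2,interpolation=cv2.INTER_CUBIC))
print(im[135:245,324].astype(int).tolist()[::1][75:])
```

```text
0.037611232577867304
0.0712833992540659
[[113, 70, 27], [115, 70, 30], [113, 69, 28], [113, 70, 27], [114, 71, 28], [113, 71, 27], [115, 71, 29], [115, 71, 31], [114, 70, 25], [120, 75, 34], [106, 65, 29], [77, 48, 20], [53, 32, 15], [45, 27, 12], [43, 26, 10], [42, 27, 18], [32, 31, 34], [24, 34, 49], [18, 36, 55], [16, 38, 56], [17, 37, 56], [21, 41, 60], [19, 40, 61], [22, 43, 64], [18, 39, 60], [21, 41, 62], [24, 54, 83], [44, 98, 145], [59, 134, 195], [71, 150, 214], [69, 152, 216], [70, 153, 215], [70, 151, 213], [67, 149, 212], [70, 150, 212]]
```

View pics/wz.png

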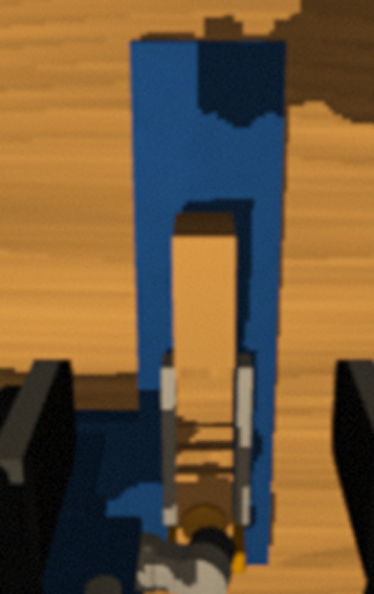

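The rail is home: its end measures about 71 mm from the bed's end (70 expected), the force stall agrees, and the pin is under the jaw. Next is the handle.

>>> send_rows(plan=[[[0, -0.35, 0], [0, 0, 0]], [[0, -0.35, 0], [0, 0, 0]], [[0.2, -0.1, -0.2], [0, 0, 0]], [[0.25, 0, -0.25], [0, 0, 0]], [[0.25, 0, -0.25], [0, 0, 0]], [[0.25, 0, -0.25], [0, 0, 0]], [[0.19, 0, -0.13], [0, 0, 0]], [[0, 0, 0], [0, 0, 0]], [[0, 0, 0], [0, 0, 0]]], gripper=1)

```text
time: 8.25
eef_pos: [0.6315, -0.0133, 0.2979]
tcp_rot: [-0.707, -0.003, 0.006, 0.708]
contact_force: [0.5, 0.2, -0.2]
opening: -0.004
```

>>> send_rows(plan=[[[0, 0.3, 0], [0, 0, 0]], [[0, 0.25, 0], [0, 0, 0]], [[0, 0.1, 0], [0, 0, 0]], [[0, 0, 0], [0, 0, 0]]])

```text
time: 8.65
eef_pos: [0.63, -0.012, 0.2196]
tcp_rot: [-0.707, -0.003, 0.007, 0.708]
contact_force: [0.4, 0.1, -0.1]
opening: -0.005
```

Run:
```python
from plant import *;import cv2,numpy as np
a=read_camera("scene")["img"][130:300,310:420];w=read_camera("wrist")["img"][180:480,160:480]
o=np.zeros((600,800,3),np.uint8);o[:595,:385]=cv2.resize(a,None,fx=3.5,fy=3.5,interpolation=cv2.INTER_CUBIC);o[:375,400:800]=cv2.resize(w,(400,375));cv2.imwrite("pics/h1.png",o)
print(get_state()["eef_pos"],get_state()["contact_force"])
```

```text
[ 0.63226697 -0.01262771  0.22373831] [ 0.23545352 -0.04413422  1.54666089]
```

View pics/h1.png

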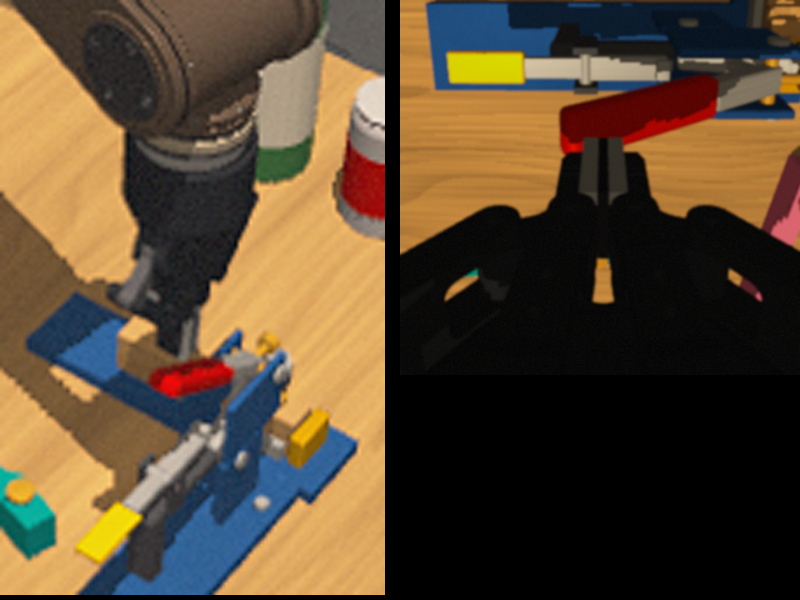

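Run:
```python
from h import *
from plant import get_state
np.set_printoptions(precision=4,suppress=True)
s=get_state();f,cx,cy,k,T=wristcam(s);print(s["eef_pos"],s["contact_force"])
def pr(p):
    q=np.linalg.inv(T)@np.append(p,1);uv=cv2.projectPoints(q[None,:3],np.zeros(3),np.zeros(3),np.array([[f,0,cx],[0,f,cy],[0,0,1]]),np.array([k,0,0,0,0]))[0].ravel();return uv,((uv[0]-160)/.8+400,(uv[1]-180)/.8)
for p in[(.62,-.013,.188),(.631,-.013,.188),(.642,-.013,.188),(.62,-.0255,.196),(.642,-.0255,.196),(.632,-.0126,.21),(.643,-.0126,.21),(.62,.045,.15),(.642,.045,.15)]:print(p,pr(p)[1])
```

```text
[ 0.6323 -0.0126  0.2237] [ 0.2355 -0.0441  1.5467]
(0.62, -0.013, 0.188) (np.float64(601.920867076517), np.float64(108.12536268431018))
(0.631, -0.013, 0.188) (np.float64(601.5356385500713), np.float64(133.56643692961285))
(0.642, -0.013, 0.188) (np.float64(601.1654065064837), np.float64(158.02033159641184))
(0.62, -0.0255, 0.196) (np.float64(568.6769266133026), np.float64(115.73709652574173))
(0.642, -0.0255, 0.196) (np.float64(569.217499392332), np.float64(167.46221122911777))
(0.632, -0.0126, 0.21) (np.float64(602.4747347280778), np.float64(162.9362525466712))
(0.643, -0.0126, 0.21) (np.float64(602.037998379572), np.float64(189.7763267774656))
(0.62, 0.045, 0.15) (np.float64(723.9212448904011), np.float64(79.3243078905509))
(0.642, 0.045, 0.15) (np.float64(719.5165472600058), np.float64(121.78361515714819))
```

>>> send_rows(plan=[[[-0.025, 0.06, 0], [0, 0, 0]], [[0, 0.06, 0], [0, 0, 0]], [[0, 0, 0], [0, 0, 0]], [[0, 0, 0], [0, 0, 0]]])

```text
time: 9.15
eef_pos: [0.629, -0.0132, 0.2081]
tcp_rot: [-0.707, -0.004, 0.005, 0.707]
contact_force: [-0.2, -0.6, 0.4]
opening: -0.005
```

>>> send_rows(plan=[[[0, 0.015, 0], [0, 0, 0]], [[0, 0.015, 0], [0, 0, 0]], [[0, 0, 0], [0, 0, 0]]])

```text
time: 9.45
eef_pos: [0.6289, -0.0132, 0.2043]
tcp_rot: [-0.707, -0.004, 0.005, 0.707]
contact_force: [-0.0, 1.4, 0.0]
opening: -0.001
```

>>> send_rows(plan=[[[0, 0.015, 0], [0, 0, 0]], [[0, 0.015, 0], [0, 0, 0]], [[0, 0, 0], [0, 0, 0]]])

```text
time: 9.75
eef_pos: [0.6292, -0.0131, 0.2009]
tcp_rot: [0.707, 0.005, -0.004, -0.707]
contact_force: [1.0, 0.5, 1.0]
opening: -0.001
```

>>> send_rows(plan=[[[0, 0.015, -0.01], [0, 0, 0]], [[0, 0.015, -0.01], [0, 0, 0]], [[0, 0, 0], [0, 0, 0]]])

```text
time: 10.05
eef_pos: [0.6291, -0.0157, 0.197]
tcp_rot: [0.707, 0.004, -0.004, -0.707]
contact_force: [0.8, 1.1, 1.9]
opening: 0.003
```

>>> send_rows(plan=[[[0, 0.015, -0.01], [0, 0, 0]], [[0, 0.015, -0.01], [0, 0, 0]], [[0, 0, 0], [0, 0, 0]]])

```text
time: 10.35
eef_pos: [0.629, -0.0181, 0.1933]
tcp_rot: [0.707, 0.004, -0.005, -0.707]
contact_force: [1.1, 0.4, 1.1]
opening: -0.001
```

>>> send_rows(plan=[[[0, 0.015, -0.01], [0, 0, 0]], [[0, 0.015, -0.01], [0, 0, 0]], [[0, 0, 0], [0, 0, 0]]])

```text
time: 10.65
eef_pos: [0.629, -0.0204, 0.1897]
tcp_rot: [-0.707, -0.004, 0.005, 0.707]
contact_force: [1.2, 1.0, 0.6]
opening: -0.003
```

>>> send_rows(plan=[[[0, 0.02, -0.008], [0, 0, 0]], [[0, 0.02, -0.008], [0, 0, 0]], [[0, 0.02, -0.008], [0, 0, 0]], [[0, 0, 0], [0, 0, 0]]])

```text
time: 11.05
eef_pos: [0.6293, -0.0237, 0.1831]
tcp_rot: [0.707, 0.005, -0.004, -0.707]
contact_force: [-0.3, -0.8, 2.8]
opening: -0.002
```

>>> send_rows(plan=[[[0, 0.015, -0.006], [0, 0, 0]], [[0, 0.015, -0.006], [0, 0, 0]], [[0, 0, 0], [0, 0, 0]]])

```text
time: 11.35
eef_pos: [0.6297, -0.025, 0.1805]
tcp_rot: [0.707, 0.005, -0.004, -0.707]
contact_force: [-1.5, 0.1, 6.3]
opening: -0.001
```

>>> send_rows(plan=[[[0, 0.015, -0.005], [0, 0, 0]], [[0, 0.015, -0.005], [0, 0, 0]], [[0, 0, 0], [0, 0, 0]]])

```text
time: 11.65
eef_pos: [0.63, -0.0262, 0.1779]
tcp_rot: [0.707, 0.005, -0.004, -0.707]
contact_force: [-2.0, 0.7, 8.8]
opening: -0.002
```

>>> send_rows(plan=[[[0, 0.015, -0.005], [0, 0, 0]], [[0, 0.015, -0.005], [0, 0, 0]], [[0, 0, 0], [0, 0, 0]]])

```text
time: 11.95
eef_pos: [0.6303, -0.0275, 0.1751]
tcp_rot: [0.707, 0.005, -0.003, -0.707]
contact_force: [-2.0, -0.3, 12.7]
opening: 0.004
```

>>> send_rows(plan=[[[0, 0.015, -0.004], [0, 0, 0]], [[0, 0.015, -0.004], [0, 0, 0]], [[0, 0, 0], [0, 0, 0]]])

```text
time: 12.25
eef_pos: [0.6302, -0.0287, 0.1715]
tcp_rot: [0.708, 0.006, -0.004, -0.706]
contact_force: [-2.8, -0.3, 11.3]
opening: 0.004
```

>>> send_rows(plan=[[[0, 0.015, -0.004], [0, 0, 0]], [[0, 0.015, -0.004], [0, 0, 0]], [[0, 0, 0], [0, 0, 0]]])

```text
time: 12.55
eef_pos: [0.6302, -0.03, 0.1677]
tcp_rot: [0.708, 0.006, -0.004, -0.706]
contact_force: [-2.2, -1.4, 10.5]
opening: 0.0
```

>>> send_rows(plan=[[[0, 0.015, -0.004], [0, 0, 0]], [[0, 0.015, -0.004], [0, 0, 0]], [[0, 0, 0], [0, 0, 0]]])

```text
time: 12.85
eef_pos: [0.6301, -0.0312, 0.1638]
tcp_rot: [0.708, 0.005, -0.004, -0.706]
contact_force: [-1.7, -2.6, 9.2]
opening: -0.002
```

>>> send_rows(plan=[[[0, 0.015, -0.003], [0, 0, 0]], [[0, 0.015, -0.003], [0, 0, 0]], [[0, 0, 0], [0, 0, 0]]])

```text
time: 13.15
eef_pos: [0.6301, -0.0322, 0.1599]
tcp_rot: [0.708, 0.005, -0.004, -0.706]
contact_force: [-1.7, -3.6, 8.6]
opening: -0.001
```

>>> send_rows(plan=[[[0, 0.015, -0.003], [0, 0, 0]], [[0, 0.015, -0.003], [0, 0, 0]], [[0, 0, 0], [0, 0, 0]]])

```text
time: 13.45
eef_pos: [0.63, -0.033, 0.1559]
tcp_rot: [0.708, 0.005, -0.004, -0.706]
contact_force: [-1.5, -2.6, 7.3]
opening: -0.001
```

>>> send_rows(plan=[[[0, 0.015, -0.002], [0, 0, 0]], [[0, 0.015, -0.002], [0, 0, 0]], [[0, 0, 0], [0, 0, 0]]])

```text
time: 13.75
eef_pos: [0.63, -0.0336, 0.1522]
tcp_rot: [0.708, 0.005, -0.004, -0.706]
contact_force: [-1.8, -3.2, 7.7]
opening: 0.003
```

>>> send_rows(plan=[[[0, 0.015, 0], [0, 0, 0]], [[0, 0.01, 0], [0, 0, 0]]])

```text
time: 13.95
eef_pos: [0.6302, -0.0336, 0.1494]
tcp_rot: [0.708, 0.005, -0.004, -0.706]
contact_force: [-0.9, -4.5, 7.7]
opening: -0.001
```

>>> send_rows(plan=[[[0, 0.012, 0], [0, 0, 0]], [[0, 0, 0], [0, 0, 0]]])

```text
time: 14.15
eef_pos: [0.6301, -0.0335, 0.1476]
tcp_rot: [0.708, 0.005, -0.004, -0.706]
contact_force: [-1.6, -3.2, 6.0]
opening: 0.001
```

>>> send_rows(plan=[[[0, 0.012, 0], [0, 0, 0]], [[0, 0, 0], [0, 0, 0]]])

```text
time: 14.35
eef_pos: [0.6301, -0.0334, 0.146]
tcp_rot: [0.708, 0.005, -0.004, -0.706]
contact_force: [-0.1, -4.3, 7.0]
opening: -0.003
```

>>> send_rows(plan=[[[0, 0.012, 0], [0, 0, 0]], [[0, 0, 0], [0, 0, 0]]])

```text
time: 14.55
eef_pos: [0.6301, -0.0333, 0.1444]
tcp_rot: [0.708, 0.005, -0.004, -0.706]
contact_force: [-0.5, -3.0, 5.7]
opening: 0.0
```

>>> send_rows(plan=[[[0, 0.012, 0], [0, 0, 0]], [[0, 0, 0], [0, 0, 0]]])

```text
time: 14.75
eef_pos: [0.63, -0.0329, 0.1426]
tcp_rot: [0.708, 0.005, -0.004, -0.706]
contact_force: [0.3, -3.3, 3.5]
opening: -0.001
```

>>> send_rows(plan=[[[0, 0.012, 0], [0, 0, 0]], [[0, 0, 0], [0, 0, 0]]])

```text
time: 14.95
eef_pos: [0.6296, -0.0321, 0.1403]
tcp_rot: [0.707, 0.005, -0.004, -0.707]
contact_force: [1.3, -1.5, 3.8]
opening: -0.002
```

>>> send_rows(plan=[[[0, 0.012, 0], [0, 0, 0]], [[0, 0, 0], [0, 0, 0]]])

```text
time: 15.15
eef_pos: [0.6291, -0.0315, 0.1383]
tcp_rot: [-0.707, -0.004, 0.005, 0.707]
contact_force: [1.8, -1.0, 3.3]
opening: 0.005
```

>>> send_rows(plan=[[[0, 0.012, 0], [0, 0, 0]], [[0, 0, 0], [0, 0, 0]]])

```text
time: 15.35
eef_pos: [0.6289, -0.0314, 0.1367]
tcp_rot: [-0.707, -0.004, 0.005, 0.707]
contact_force: [1.0, -1.0, 1.8]
opening: -0.004
```

>>> send_rows(plan=[[[0, 0.01, 0], [0, 0, 0]], [[0, 0, 0], [0, 0, 0]]])

```text
time: 15.55
eef_pos: [0.6289, -0.0315, 0.1355]
tcp_rot: [-0.707, -0.004, 0.005, 0.707]
contact_force: [1.0, -0.7, 2.1]
opening: 0.0
```

>>> send_rows(plan=[[[0, 0.01, 0], [0, 0, 0]], [[0, 0, 0], [0, 0, 0]]])

```text
time: 15.75
eef_pos: [0.6288, -0.0315, 0.1343]
tcp_rot: [-0.707, -0.004, 0.005, 0.707]
contact_force: [0.5, 0.5, 0.4]
opening: -0.001
```

>>> send_rows(plan=[[[0, 0.01, 0], [0, 0, 0]], [[0, 0, 0], [0, 0, 0]]])

```text
time: 15.95
eef_pos: [0.6287, -0.0317, 0.1331]
tcp_rot: [-0.707, -0.004, 0.005, 0.707]
contact_force: [0.3, -0.1, 1.1]
opening: -0.001
```

>>> send_rows(plan=[[[0, 0.01, 0], [0, 0, 0]], [[0, 0, 0], [0, 0, 0]]])

```text
time: 16.15
eef_pos: [0.6289, -0.0318, 0.1322]
tcp_rot: [-0.707, -0.004, 0.005, 0.707]
contact_force: [0.7, 0.7, -0.4]
opening: 0.002
```

>>> send_rows(plan=[[[0, 0.01, 0], [0, 0, 0]], [[0, 0, 0], [0, 0, 0]]])

```text
time: 16.35
eef_pos: [0.6293, -0.0319, 0.1315]
tcp_rot: [0.707, 0.004, -0.004, -0.707]
contact_force: [0.3, 0.7, 0.2]
opening: 0.006
```

>>> send_rows(plan=[[[0, 0.01, 0], [0, 0, 0]], [[0, 0, 0], [0, 0, 0]]])

```text
time: 16.55
eef_pos: [0.6296, -0.0319, 0.131]
tcp_rot: [0.707, 0.005, -0.004, -0.707]
contact_force: [-1.2, 0.0, 3.6]
opening: -0.004
```

>>> send_rows(plan=[[[0, 0.01, 0], [0, 0, 0]], [[0, 0, 0], [0, 0, 0]]])

```text
time: 16.75
eef_pos: [0.6299, -0.032, 0.1306]
tcp_rot: [0.707, 0.005, -0.004, -0.707]
contact_force: [-2.5, 1.2, 6.7]
opening: -0.002
```

>>> send_rows(plan=[[[0, -0.05, 0], [0, 0, 0]], [[0, -0.2, 0], [0, 0, 0]], [[0, -0.25, 0], [0, 0, 0]], [[0, -0.25, 0], [0, 0, 0]], [[0, 0, 0], [0, 0, 0]], [[0, 0, 0], [0, 0, 0]]])

```text
time: 17.35
eef_pos: [0.6295, -0.0319, 0.2194]
tcp_rot: [0.707, 0.005, -0.004, -0.707]
contact_force: [-0.1, -0.2, 0.1]
opening: -0.001
```

Run:
```python
from plant import *;import cv2,numpy as np
a=read_camera("scene")["img"][130:300,310:420];w=read_camera("wrist")["img"][60:480,80:560]
o=np.zeros((600,800,3),np.uint8);o[:595,:385]=cv2.resize(a,None,fx=3.5,fy=3.5,interpolation=cv2.INTER_CUBIC);o[:350,400:800]=cv2.resize(w,(400,350));cv2.imwrite("pics/h2.png",o)
print(get_state()["eef_pos"],get_state()["contact_force"])
```

```text
[ 0.6283337  -0.03164779  0.21705623] [ 0.03487268  0.12188405 -0.02643369]
```

View pics/h2.png

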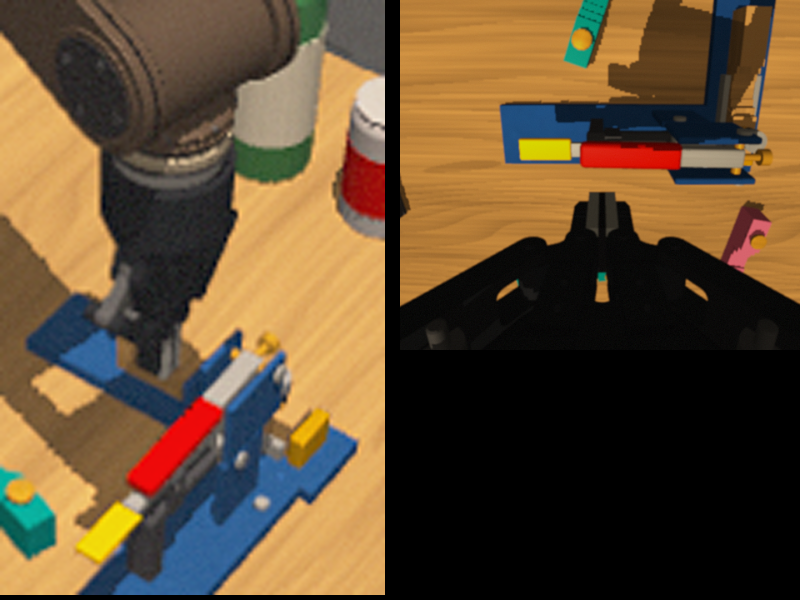

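The handle stays down, level and locked, with the fingers clear of it and the rail against the stop. Next is the lever. I'll turn the gripper 90° so its body clears the handle when that springs up.

Run:
```python
from plant import *;s=get_state();print(s["qpos"],s["time"])
```

```text
[-2.11404367e-01  2.11957540e-01  1.71897975e+00  9.31869510e-06
  1.21372652e+00 -1.79485943e+00] 17.45
```

>>> send_rows(plan=[[[0.01, 0, -0.25], [0, 0, 0]], [[0, 0, -0.245], [0, 0, 0]], [[0, 0, 0], [0.021, 0, 0]], [[0, 0, 0], [0.021, 0, 0]], [[0, 0, 0], [0, 0, 0]], [[0, 0.25, -0.067], [0, 0, 0]], [[0, 0.25, -0.067], [0, 0, 0]], [[0, 0.15, -0.04], [0, 0, 0]], [[0, 0, 0], [0, 0, 0]], [[0, 0, 0], [0, 0, 0]]])

```text
time: 18.45
eef_pos: [0.6309, -0.0902, 0.1377]
tcp_rot: [-0.608, -0.003, 0.006, 0.794]
contact_force: [0.3, -0.1, -0.3]
opening: 0.001
```

>>> send_rows(plan=[[[0, 0.08, -0.021], [0, 0, 0]], [[0, 0.06, -0.016], [0, 0, 0]], [[0, 0, 0], [0, 0, 0]]])

```text
time: 18.75
eef_pos: [0.6306, -0.0907, 0.1199]
tcp_rot: [-0.608, -0.003, 0.006, 0.794]
contact_force: [0.8, 0.1, -0.8]
opening: -0.002
```

>>> send_rows(plan=[[[0, 0.02, -0.005], [0, 0, 0]], [[0, 0.02, -0.005], [0, 0, 0]], [[0, 0, 0], [0, 0, 0]]])

```text
time: 19.05
eef_pos: [0.6311, -0.0909, 0.1158]
tcp_rot: [-0.608, -0.004, 0.005, 0.794]
contact_force: [0.1, -0.8, 0.4]
opening: -0.001
```

>>> send_rows(plan=[[[0, 0.016, -0.004], [0, 0, 0]], [[0, 0, 0], [0, 0, 0]]])

```text
time: 19.25
eef_pos: [0.6312, -0.0909, 0.1139]
tcp_rot: [-0.608, -0.004, 0.005, 0.794]
contact_force: [0.6, 0.3, 0.3]
opening: 0.002
```

>>> send_rows(plan=[[[0, 0.016, -0.004], [0, 0, 0]], [[0, 0, 0], [0, 0, 0]]])

```text
time: 19.45
eef_pos: [0.6314, -0.091, 0.1122]
tcp_rot: [-0.608, -0.004, 0.005, 0.794]
contact_force: [-0.0, -0.6, 1.3]
opening: -0.001
```

>>> send_rows(plan=[[[0, 0.016, -0.004], [0, 0, 0]], [[0, 0, 0], [0, 0, 0]]])

```text
time: 19.65
eef_pos: [0.6313, -0.0909, 0.11]
tcp_rot: [-0.608, -0.004, 0.005, 0.794]
contact_force: [0.4, -0.5, 2.6]
opening: -0.004
```

>>> send_rows(plan=[[[0, 0.016, -0.004], [0, 0, 0]], [[0, 0, 0], [0, 0, 0]]])

```text
time: 19.85
eef_pos: [0.6313, -0.0909, 0.108]
tcp_rot: [-0.608, -0.004, 0.005, 0.794]
contact_force: [-0.4, -0.9, 2.3]
opening: -0.0
```

>>> send_rows(plan=[[[0, 0.016, -0.004], [0, 0, 0]], [[0, 0, 0], [0, 0, 0]]])

```text
time: 20.05
eef_pos: [0.6313, -0.0908, 0.1058]
tcp_rot: [-0.608, -0.004, 0.005, 0.794]
contact_force: [-0.9, -1.6, 2.5]
opening: 0.004
```

>>> send_rows(plan=[[[0, 0.016, -0.004], [0, 0, 0]], [[0, 0.016, -0.004], [0, 0, 0]]])

```text
time: 20.25
eef_pos: [0.6313, -0.0905, 0.1021]
tcp_rot: [-0.608, -0.004, 0.005, 0.794]
contact_force: [0.9, -0.1, 2.3]
opening: 0.0
```

>>> send_rows(plan=[[[0, 0.016, -0.004], [0, 0, 0]], [[0, 0, 0], [0, 0, 0]]])

```text
time: 20.45
eef_pos: [0.6312, -0.0902, 0.0998]
tcp_rot: [-0.608, -0.004, 0.005, 0.794]
contact_force: [1.4, -0.0, 3.8]
opening: 0.003
```

>>> send_rows(plan=[[[0, 0.016, -0.004], [0, 0, 0]], [[0, 0, 0], [0, 0, 0]]])

```text
time: 20.65
eef_pos: [0.6313, -0.0902, 0.098]
tcp_rot: [-0.608, -0.004, 0.005, 0.794]
contact_force: [0.3, 0.9, 2.8]
opening: -0.002
```

>>> send_rows(plan=[[[0, 0.016, -0.004], [0, 0, 0]], [[0, 0, 0], [0, 0, 0]]])

```text
time: 20.85
eef_pos: [0.6313, -0.0904, 0.096]
tcp_rot: [-0.608, -0.004, 0.005, 0.794]
contact_force: [0.3, 1.4, 3.2]
opening: 0.001
```

Run:
```python
from plant import *;import cv2,numpy as np
def red(im):
    c=im[200:300,320:400].astype(int);m=(c[...,2]>150)&(c[...,1]<60)&(c[...,0]<60);v,u=np.nonzero(m);return len(u),u.min()+320,u.max()+320,v.min()+200,v.max()+200
a=read_camera("scene")["img"];cv2.imwrite("pics/s3.png",a);print(red(a),red(cv2.imread("pics/scene0.png")))
```

```text
(136, np.int64(353), np.int64(376), np.int64(233), np.int64(242)) (133, np.int64(353), np.int64(376), np.int64(233), np.int64(242))
```

Red handle pixels match the initial open pose exactly, so the pliers have sprung open. Now I'll back off and check.

>>> send_rows(plan=[[[0, -0.1, 0], [0, 0, 0]], [[0, -0.25, 0], [0, 0, 0]], [[0, -0.35, 0], [0, 0, 0]], [[0, -0.35, 0], [0, 0, 0]], [[0, -0.35, 0], [-0.021, 0, 0]], [[0, -0.35, -0.2], [-0.021, 0, 0]], [[0, 0, -0.3], [0, 0, 0]], [[0, 0, 0], [0, 0, 0]], [[0, 0, 0], [0, 0, 0]]])

```text
time: 21.8
eef_pos: [0.6319, -0.2004, 0.2963]
tcp_rot: [-0.707, -0.003, 0.004, 0.707]
contact_force: [-0.5, 0.6, -0.6]
opening: 0.005
```

Run:
```python
from plant import *;import cv2,numpy as np
a=read_camera("scene")["img"][205:315,310:420];t=read_camera("top")["img"][200:315,230:350]
o=np.zeros((600,800,3),np.uint8);a=cv2.resize(a,None,fx=3.6,fy=3.6,interpolation=cv2.INTER_CUBIC);t=cv2.resize(t,None,fx=3.3,fy=3.3,interpolation=cv2.INTER_CUBIC)
o[:a.shape[0],:a.shape[1]]=a;o[:t.shape[0],400:400+t.shape[1]]=t;cv2.imwrite("pics/e.png",o[:400]);s=get_state();print(s["eef_pos"],s["contact_force"],s["time"])
```

```text
[ 0.63193063 -0.19925101  0.29548102] [ 0.09102326 -0.30038488 -0.95373937] 21.9
```

View pics/e.png

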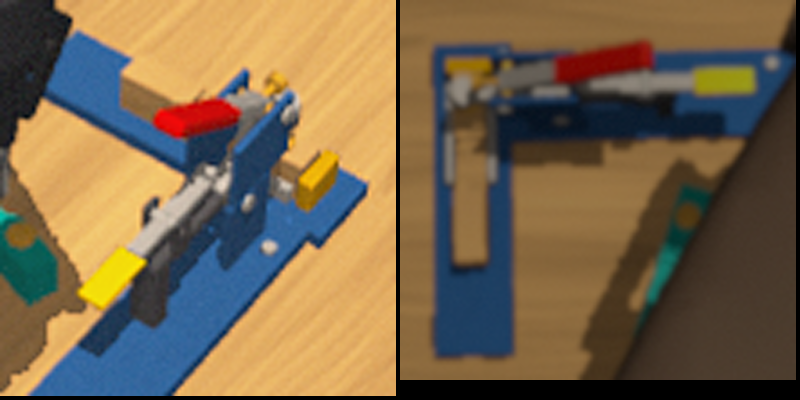

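The handle is open, the lever is back level, and the rail still touches the stop (its tail has shifted about 32 mm in the top view, against 33 mm by the arm). Handing in.

```bash
python3 -c "from plant import *;print(sign_off())"
```

```text
the job is handed in; nothing more can be done
None
```

The whole sequence ran and I handed the job in at about 22 s of the 64 s allowed. I could not see the pin or measure its depth at the end.

- **Rail:** I gripped the tail with 20 N and slid it 33 mm until it stalled against the stop, at about 8 N along the bed. The wrist view put the rail's end about 71 mm from the bed's end, against 70 mm expected.
- **Handle:** I pressed it down with at most about 13 N. It went light, came onto its stop, and stayed level and locked once the fingers were clear.
- **Lever:** I pressed the tab down about 16 mm with under 4 N, and the handle sprang open.
- **Last picture:** The handle is back in its starting open pose and the lever is level. The rail still touches the stop, and the gripper is clear of everything. The top view shows the rail's tail moved about 32 mm, which agrees with the arm's 33 mm within pixel error.
- **Not confirmed:** That the pin is fully home rests on the force peak and on the pliers locking by themselves. I also did not re-measure the other things on the bench; the arm met no unexpected force on the way.

One early reading put the rail 7 mm short of home. I had taken the lower edge of its end face for the upper one; measured correctly, it agreed with the stall.

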